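# Pair the dental jaw models heel to heel

### The job

Pair up the jaw models on the dental bench: slide each loose coloured upper jaw across the bench into the bay where the lower jaw of the same stone colour stands, until the two flat heels meet squarely. The plaster is fresh and chips easily, so push gently (never more than 20 N on a model, nor between two models) and keep the uppers flat on the bench, neither lifted nor tipped. Leave the lower jaws in place and do not disturb the white model, bowl, jar and brush.

Things in the scene. Friction and masses are not known exactly. Their poses are not given: they have to be found in the camera images.
- upper_gold: loose upper-jaw plaster model, golden-yellow stone on a grey plate: block 86 (x) x 80 (y) x 20 mm high with vertical sides, about 0.16 kg, with a raised horseshoe of teeth 64 mm wide, up to 39 mm high, set in 9 mm or more from the sides. Origin: centre of its underside; z up. Its flat heel (open end of the horseshoe) is the +y face, 40 mm from the origin; front teeth point to -y
- upper_gold_heel (a point): middle of the flat heel face of the gold upper jaw, 10 mm above its underside; axes as the model's
- upper_teal: loose upper-jaw plaster model, blue-green (teal) stone on a grey plate: block 86 (x) x 80 (y) x 20 mm high with vertical sides, about 0.16 kg, with a raised horseshoe of teeth 64 mm wide, up to 39 mm high, set in 9 mm or more from the sides. Origin: centre of its underside; z up. Its flat heel (open end of the horseshoe) is the +y face, 40 mm from the origin; front teeth point to -y
- upper_teal_heel (a point): middle of the flat heel face of the teal upper jaw, 10 mm above its underside; axes as the model's
- lower_gold: lower-jaw model in golden-yellow stone, same size of block and teeth (no palate), loose, at the inner end of one of the two bays. Origin: centre of its underside; z up; its flat heel is the -y face, 40 mm from the origin, facing out of the bay; axes nearly as the twin bay's
- lower_gold_heel (a point): middle of the flat heel face of the gold lower jaw, 10 mm above its underside; axes as the model's
- lower_teal: lower-jaw model in blue-green (teal) stone, same size of block and teeth (no palate), loose, at the inner end of one of the two bays. Origin: centre of its underside; z up; its flat heel is the -y face, 40 mm from the origin, facing out of the bay; axes nearly as the twin bay's
- lower_teal_heel (a point): middle of the flat heel face of the teal lower jaw, 10 mm above its underside; axes as the model's
- dock: twin bay fixed on the bench, no floor: three aluminium rails 14 mm wide, 14 mm high, along y from y = 0 to 136 mm, centred at x = -110, 0, +110 mm; end bar behind them, 20 mm high. Two lanes 96 mm wide, open to -y. Middle rail pointed (to y = -7), outer rails flare outwards to y = -30 mm. Origin: middle of the mouth at bench height; +y points into the bays, z up
- lane_near (a point): mouth of the near lane, on its centre line at bench height, -55 mm along the twin bay's x; axes as the bay's. The lower jaw's heel stands about 53 mm inside (+y), so a paired upper jaw ends with its origin about 13 mm inside and its front edge 27 mm outside the mouth
- lane_far (a point): mouth of the far lane, on its centre line at bench height, +55 mm along the twin bay's x; axes as the bay's. The lower jaw's heel stands about 53 mm inside (+y), so a paired upper jaw ends with its origin about 13 mm inside and its front edge 27 mm outside the mouth
- stray_white: upper-jaw model in white plaster, same size as the others, with no partner here (bystander). Origin: centre of its underside
- bowl: green mixing bowl, 116 mm across, 55 mm high (bystander). Origin: centre of its underside
- jar: closed jar, 60 mm across, 66 mm high (bystander). Origin: centre of its underside
- brush: small brush lying flat, 170 mm long (bystander). Origin: under its middle
Not all that is in view belongs to the job. Leave any black, pink or purple look-alike of the lower_teal alone.

How it is judged:
By the outcome, as a careful person would: the job done as asked, in the order asked, and still so for the second after the job is handed in, with the robot touching nothing.
It also fails if it takes over 72 s, if anything falls off the work surface, if the arm or the gripper's body presses on something with over 40 N, if the wrist force passes 120 N, or if a joint passes its speed limit or range.

### The arm

A 7-joint arm with a two-finger parallel gripper is mounted at the origin on the work surface. World frame = base frame: x ahead of the robot, y to its left, z up, the work surface at z = 0. Lengths are in mm, angles in rad, forces in N, time in s.
With the tool pointing down it reaches from about 400 to 875 mm from the base axis. Payload 4.4 kg.
Tool frame: the origin (TCP) lies at the very end of the fingers, on their centre line; the grasp point (between the pads) lies 19 mm behind it; z points along the fingers, y is the line along which they close (so a half turn about z gives the same grasp; the last joint's range is limited). The gripper opens to 85 mm and grips with 20 to 120 N. Pads are 22 mm wide; open, the fingers measure 114 mm over their backs; the gripper's body (76 mm by 85 mm) begins 54 mm behind the grasp point. The pads swing forward as they close: fully open they stand 13 mm farther back than shut.
Start: joints at [-1.316, 0.628, 0.038, 1.517, -0.027, 0.996, -0.02], TCP at [204.937, 616.862, 191.813] pointing down, gripper open.
Joint ranges: [-3.06, 3.06], [-0.37, 2.12], [-1.25, 1.32], [0.18, 2.47], [-1.1, 4.24], [0.23, 1.98], [-2.94, 2.94]. Speed limits (rad/s): [2.57, 2.57, 3.14, 3.14, 3.14, 3.14, 3.14].

### API

Orientations are given as [roll, pitch, yaw] about the fixed x, y, z axes, in that order (R = Rz(yaw) Ry(pitch) Rx(roll)).
In Python, from cell import status, get_image, ctrl, models gives the robot as it stands.
- The arm moves only by the shell command python3 -m handwheel 'ROWS' [OPENING]. ROWS is JSON, a list of rows, each an object with "delta_pos": the shift along the world's x, y, z in cm, a list of three; "yaw": the turn about the world's z in rad. A call has 1 to 10 rows; each row shifts and turns the commanded pose from where the row before left it; what a row does not reach is not made up. A row lasts 1/12 s, in which the tool goes at most 41.7 mm and 7.16 degrees, less where a joint would pass 70% of its speed; a pose out of reach is approached as far as the arm can. A call is refused whole if a number of a shift passes 4.17 or a number of a turn 0.125, either way. A call with a gripper value outside its range is refused whole. OPENING is the opening, from -1 (shut) to 1 (fully open), set as the call begins (- or left out, the last holds). The fingers move at their own pace and stop on an object; the grip force is fixed at half the most. Time passes only in rows, so rows that do not move let the fingers close. It gives the time, the measured TCP pose, the force, the opening and the grip force at its end, in the units of the state.
- status.read_state(): the state, without advancing time (a new reading comes with each control period).
- get_image(name): name is "scene" or "top"; returns a dict with "color" (480x640x3 uint8, red, green, blue), "z_map" (480x640 float32, mm along the optical axis (not along the pixel's ray), 0 where there is no reading), "fx", "fy", "cx", "cy" (pixels), "position" and "rotation" of the camera in the world. Camera axes: x right, y up, looking along -z (the intrinsics and any distortion apply to the point x, -y, -z); pixel columns grow to the right and rows downward; lengths in mm; the calibration is good to about 2 mm. A picture is of the moment at which its call begins.
- ctrl.finish_job(): hands the job in; it is judged then, once.
Trained networks look in a picture, given as the dict that the camera call returned (one of the last four; its "shot" number tells which), for a name from the list of things; names that differ only in an ending like _2 or _b are one class to them, and where a whole thing is asked for, a point or a joint stands for the part that bears it (a point fixed in the world has none). Each returns a list of dicts, best first, with "score" (0 to 1); they miss things now and then, are a little off and sometimes report something else, mostly with a low value. They report only what shows in the picture. A call takes as long as a camera call. They do not tell look-alikes from the thing itself.
- models.boxes_of(picture, name): "rect" ([left, top, right, bottom] in pixels, round what is visible of it).
The state is a dict: "clock": time; "qpos": joint angles; "qd": joint speeds; "tau": joint torques, N m; "eef_pos": TCP position; "tool_rot": TCP orientation; "force": force on the tool from outside, world axes, zero at the start; "torque": the same for the moment, N m; "width": finger opening in mm; "gripper_force": force on a finger pad.
Only numpy, scipy, OpenCV 4.12 (cv2) and the standard library are available. Lean on these libraries where they do the work, as an engineer would, in place of code of your own. Each camera call takes 0.05 s, during which the arm holds its last target. There are 200 camera calls.

## Working session

There is one attempt and no reset: what is moved stays moved. The work goes in short steps, Python scripts to look and compute and a shell command to move; the robot and the scene stay as the last step left them, time stands still between calls to the robot, and variables do not carry over. Pictures are saved under pics/ and viewed, at most 10 in all, crops included, and the job is handed in when it is done.

```bash
mkdir -p pics; ls; cat > h.py <<'E'
import numpy as np, cv2
from cell import status, get_image, ctrl, models
def save(p,n): cv2.imwrite('pics/'+n,p['color'][:,:,::-1])
def cloud(p):
    z=p['z_map']; v,u=np.mgrid[0:480,0:640]
    c=np.stack([(u-p['cx'])/p['fx']*z,-(v-p['cy'])/p['fy']*z,-z],-1)
    w=c@np.array(p['rotation']).T+np.array(p['position']); w[z==0]=np.nan
    return w
E
python3 - <<'E'
from h import *
for n in ['scene','top']:
    p=get_image(n); save(p,n+'0.png'); print(n,{k:p[k] for k in p if k not in('color','z_map')})
    for m in ['upper_gold','upper_teal','lower_gold','lower_teal','dock','stray_white','bowl','jar','brush']:
        print(m,[(np.round(b['rect']).tolist(),round(b['score'],2)) for b in models.boxes_of(p,m)[:4]])
print(status.read_state())
E
```

```text
pics
scene {'fx': 567.16828440228, 'fy': 567.16828440228, 'cx': 320.21040513648404, 'cy': 227.5042523159059, 'position': array([1194.40524683, -941.42582031, 1230.33070422]), 'rotation': array([0.76414533, 0.00982294, 0.61127913]), 'shot': 1}
upper_gold [([272.0, 285.0, 311.0, 318.0], 0.67)]
upper_teal [([321.0, 229.0, 356.0, 264.0], 0.61)]
lower_gold [([345.0, 164.0, 377.0, 187.0], 0.61)]
lower_teal [([375.0, 174.0, 412.0, 201.0], 0.89), ([410.0, 224.0, 448.0, 253.0], 0.79), ([297.0, 150.0, 324.0, 176.0], 0.73), ([326.0, 132.0, 353.0, 150.0], 0.6)]
dock [([324.0, 157.0, 418.0, 221.0], 0.58)]
stray_white [([182.0, 348.0, 233.0, 390.0], 0.62)]
bowl [([385.0, 133.0, 422.0, 164.0], 0.94)]
jar [([388.0, 251.0, 414.0, 282.0], 0.9)]
brush [([352.0, 280.0, 389.0, 338.0], 0.57), ([320.0, 157.0, 419.0, 217.0], 0.52)]
top {'fx': 545.0476269020422, 'fy': 545.0476269020422, 'cx': 317.41170672011555, 'cy': 239.39434518069754, 'position': array([ 379.72363781,  -17.75232955, 1485.69752171]), 'rotation': array([ 0.1277267 , -0.01475657, -1.59991254]), 'shot': 2}
upper_gold [([375.0, 207.0, 411.0, 2
[... 591 characters left out ...]
.0, 'qpos': array([-1.31580743,  0.62837599,  0.0385058 ,  1.5173922 , -0.02701846,
        0.99632477, -0.0199908 ]), 'qd': array([-7.00419501e-04,  2.24673822e-04,  2.92062259e-04,  3.81704331e-05,
        5.06627091e-04,  3.02557074e-07, -1.09990584e-03]), 'tau': array([-1.14451955e-04, -5.63293362e+01,  1.22541782e+00, -1.93782485e+01,
        1.08630679e-02,  1.76846326e-03,  4.17289584e-06]), 'eef_pos': array([204.92916388, 616.86327288, 191.83159301]), 'tool_rot': array([ 3.14157557e+00, -4.99786526e-05,  2.82077341e+00]), 'force': array([-0.16598124,  0.190072  , -0.18950759]), 'torque': array([ 0.04406623,  0.01615354, -0.03835511]), 'gripper_force': 0.0, 'width': 84.91909403018275}
```

```bash
cat >> h.py <<'E'
from scipy.spatial.transform import Rotation as Ro
def cloud(p):
    z=p['z_map']; v,u=np.mgrid[0:480,0:640]
    c=np.stack([(u-p['cx'])/p['fx']*z,-(v-p['cy'])/p['fy']*z,-z],-1)
    w=c@Ro.from_euler('xyz',p['rotation']).as_matrix().T+np.array(p['position']); w[z==0]=np.nan
    return w
E
python3 - <<'E'
from h import *
p=get_image('top'); w=cloud(p)
t=p['color'][125:375,95:535]; cv2.imwrite('pics/top1.png',cv2.resize(t,(792,450),interpolation=cv2.INTER_CUBIC)[:,:,::-1])
p2=get_image('scene'); w2=cloud(p2)
t=p2['color'][110:410,160:470]; cv2.imwrite('pics/scene1.png',cv2.resize(t,(620,600),interpolation=cv2.INTER_CUBIC)[:,:,::-1])
for n,(u,v) in dict(ug=(393,224),ut=(315,233),lg=(201,275),lt=(197,233),white=(497,237),bowl=(130,251),jar=(299,158),brush=(357,161),la=(156,335),lb=(216,338),lc=(250,159),bench=(350,300)).items(): print(n,w[v,u].round())
E
```

```text
ug [ 604. -252.   19.]
ut [584. -39.  24.]
lg [480. 270.  20.]
lt [594. 281.  17.]
white [ 560. -532.   28.]
bowl [551. 465.   6.]
jar [782.  -1.  66.]
brush [ 783. -161.   20.]
la [324. 389.  17.]
lb [312. 230.  22.]
lc [796. 134.  21.]
bench [ 402. -129.    0.]
```

View pics/top1.png

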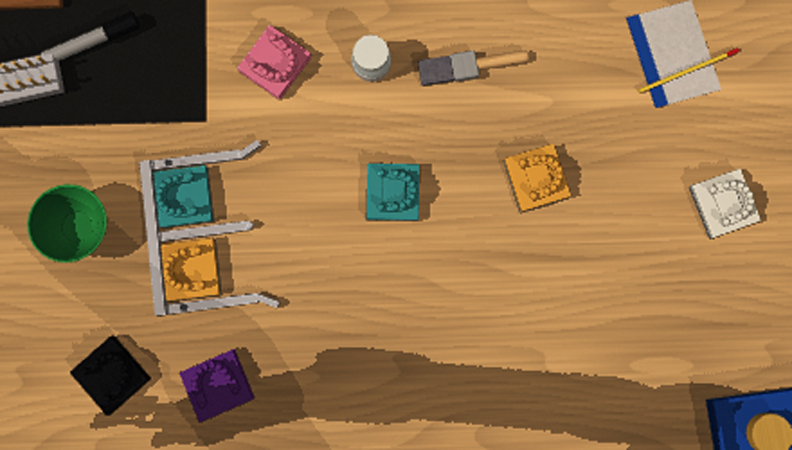

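View pics/scene1.png

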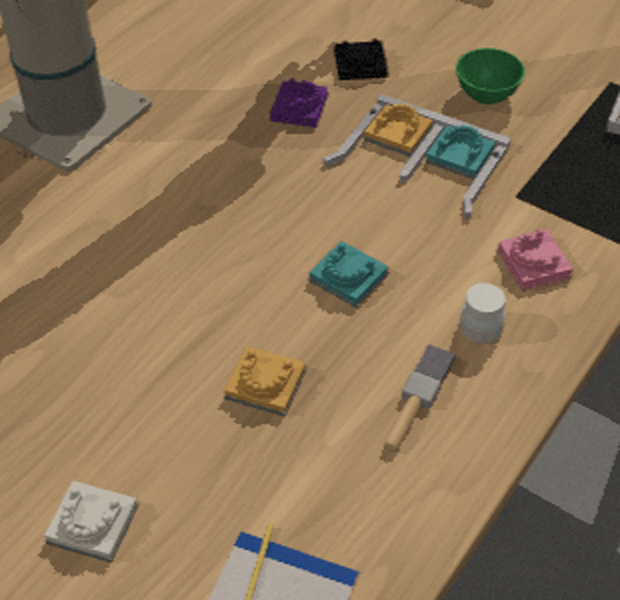

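The top view (crop scale 1.8, offset 95,125) shows these look-alikes:

- **Teal:** loose upper at full-image pixel (315,233) and the lower in the far lane at (197,233).
- **Gold:** loose upper at (393,224) and the lower in the near lane at (201,275).
- **Not for this job:** pink at (250,159), black (156,335), purple (216,338) and white (497,237).

By colour and position, I choose the loose teal and gold, which both have their open horseshoe ends facing the dock. The far lane is teal and the near lane is gold.

```bash
cat >> h.py <<'E'
from scipy.optimize import least_squares
HUE={'gold':(14,28),'teal':(82,98)}
def pts(p,col=None,lo=12,hi=45):
    w=cloud(p); h=cv2.cvtColor(p['color'],cv2.COLOR_RGB2HSV).astype(int)
    m=(w[...,2]>lo)&(w[...,2]<hi)
    if col: m&=(h[...,0]>=HUE[col][0])&(h[...,0]<=HUE[col][1])&(h[...,1]>110)
    else: m&=(h[...,1]<60)
    return w,m
def blocks(p):
    out=[]
    for c in HUE:
        w,m=pts(p,c); n,l,s,ce=cv2.connectedComponentsWithStats(m.astype(np.uint8))
        for i in range(1,n):
            if s[i,4]<250: continue
            q=w[l==i][:,:2]
            if not(380<q[:,0].mean()<700 and -340<q[:,1].mean()<400): continue
            (x,y),(a,b),t=cv2.minAreaRect(q.astype(np.float32))
            t=(t+45)%90-45
            out.append((c,round(x,1),round(y,1),round(np.deg2rad(t),3),round(a),round(b)))
    return out
def boxd(q,cx,cy,hx,hy):
    d=np.abs(q-[cx,cy])-[hx,hy]
    return np.linalg.norm(np.maximum(d,0),axis=1)+np.minimum(d.max(1),0)
def dock(p):
    w,m=pts(p,None,7,25); q=w[m][:,:2]
    q=q[(q[:,0]>380)&(q[:,0]<690)&(q[:,1]>150)&(q[:,1]<370)]
    def f(v):
        c,s=np.cos(v[2]),np.sin(v[2]); r=(q-v[:2])@np.array([[c,-s],[s,c]])
        d=[boxd(r,x,68,5,66) for x in(-110,0,110)]+[boxd(r,0,143,110,5)]
        # flares: ignore points with y<5
        return np.where(r[:,1]<5,0,np.clip(np.abs(np.min(d,0)),0,15))
    best=min((least_squares(f,[545+a,200+b,.1],loss='soft_l1',f_scale=3) for a in(-15,0,15) for b in(-20,0,20)),key=lambda r:r.cost)
    return best.x.round(3),len(q),best.cost
E
python3 - <<'E'
from h import *
for n in ['top','scene']:
    p=get_image(n)
    for b in blocks(p): print(n,b)
    print(dock(p))
    w=cloud(p)
    if n=='top':
        t=p['color'][195:310,165:415]; cv2.imwrite('pics/crop.png',cv2.resize(t,(750,345),interpolation=cv2.INTER_CUBIC)[:,:,::-1])
        w,m=pts(p,None,7,25); q=w[m]; q=q[(q[:,0]>380)&(q[:,0]<690)&(q[:,1]>150)&(q[:,1]<370)]
        np.save('q.npy',q); print(q.min(0),q.max(0))
E
```

```text
top ('gold', 606.6, -253.6, np.float64(0.268), 86, 81)
top ('gold', 481.1, 273.0, np.float64(0.1), 86, 82)
top ('teal', 592.0, 283.0, np.float64(0.109), 85, 80)
top ('teal', 590.7, -33.7, np.float64(-0.026), 76, 84)
(array([4.87824e+02, 7.92295e+02, 2.05000e-01]), 1377, np.float64(0.0))
[416.66307694 150.25095636   7.02105011] [675.14268    346.79915548  24.9536654 ]
scene ('gold', 480.0, 275.2, np.float64(0.129), 92, 100)
scene ('gold', 607.0, -252.2, np.float64(0.277), 87, 84)
scene ('teal', 594.5, 279.2, np.float64(0.105), 84, 77)
scene ('teal', 592.6, -33.8, np.float64(-0.036), 81, 89)
(array([5.46098e+02, 1.88257e+02, 1.00000e-01]), 770, np.float64(3721.483239792399))
```

View pics/crop.png

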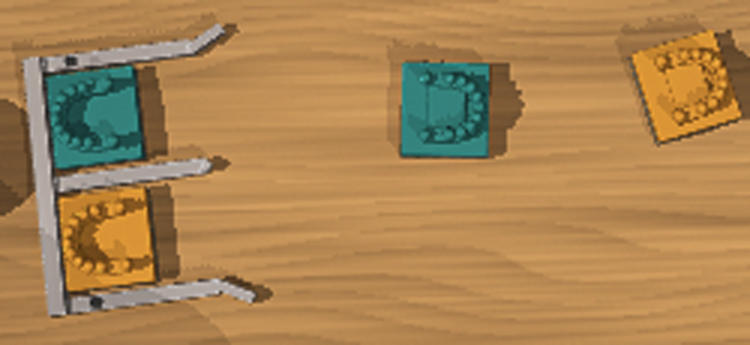

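The close crop confirms the choice: teal upper at crop (445,108), gold upper (685,88), both with flat heels towards the dock and teeth away from it. The lanes are unobstructed. I'll do teal first, moving to behind its front face.

```bash
R='x'; 
python3 -m handwheel '[{"delta_pos":[1.6,-3,0],"yaw":-0.053},{"delta_pos":[1.6,-3,0],"yaw":-0.053},{"delta_pos":[1.6,-3,0],"yaw":-0.053},{"delta_pos":[1.6,-3,0],"yaw":-0.053},{"delta_pos":[1.6,-3,0],"yaw":-0.053},{"delta_pos":[1.6,-3,0],"yaw":-0.053},{"delta_pos":[1.6,-3,0],"yaw":-0.053},{"delta_pos":[1.6,-3,0],"yaw":-0.053}]' 0.1
python3 -m handwheel '[{"delta_pos":[1.6,-3,0],"yaw":-0.053},{"delta_pos":[1.6,-3,0],"yaw":-0.053},{"delta_pos":[1.6,-3,0],"yaw":-0.053},{"delta_pos":[1.6,-3,0],"yaw":-0.053},{"delta_pos":[1.6,-3,0],"yaw":-0.053},{"delta_pos":[1.6,-3,0],"yaw":-0.053},{"delta_pos":[1.6,-3,0],"yaw":-0.053},{"delta_pos":[1.6,-3,0],"yaw":-0.053}]'
python3 -m handwheel '[{"delta_pos":[1.6,-3,0],"yaw":-0.053},{"delta_pos":[1.6,-3,0],"yaw":-0.053},{"delta_pos":[1.6,-3,0],"yaw":-0.053},{"delta_pos":[1.6,-3,0],"yaw":-0.053},{"delta_pos":[1.6,-3,0],"yaw":-0.053},{"delta_pos":[1.6,-3,0],"yaw":-0.053},{"delta_pos":[1.6,-3,0],"yaw":-0.053},{"delta_pos":[1.6,-3,0],"yaw":-0.053},{"delta_pos":[0,0,0],"yaw":0}]'
```

```text
clock: 1.87
eef_pos: [333.5, 375.5, 192.1]
tool_rot: [3.141, -0.0, 2.394]
force: [1.2, 1.1, 0.6]
width: 46.8
gripper_force: 0.0
clock: 2.53
eef_pos: [461.7, 135.4, 192.1]
tool_rot: [3.141, -0.0, 1.97]
force: [1.0, 0.1, 0.6]
width: 46.9
gripper_force: 0.0
clock: 3.28
eef_pos: [591.3, -112.0, 192.3]
tool_rot: [3.138, 0.007, 1.539]
force: [-0.0, -0.9, 0.4]
width: 47.0
gripper_force: 0.0
```

```bash

python3 -m handwheel '[{"delta_pos":[0,0,-3.6],"yaw":0},{"delta_pos":[0,0,-3.6],"yaw":0},{"delta_pos":[0,0,-3.6],"yaw":0},{"delta_pos":[0,0,-3.6],"yaw":0},{"delta_pos":[0,0,-3.0],"yaw":0},{"delta_pos":[0,0,-0.9],"yaw":0},{"delta_pos":[0,0,0],"yaw":0},{"delta_pos":[0,0,0],"yaw":0}]'
python3 - <<'E'
from h import *
p=get_image('top'); print([b for b in blocks(p)]); w=cloud(p)
s=status.read_state(); print(s['eef_pos'],s['tool_rot'],s['force'])
p=get_image('scene'); cv2.imwrite('pics/s2.png',cv2.resize(p['color'][190:310,270:410],(700,600),interpolation=cv2.INTER_CUBIC)[:,:,::-1])
E
```

```text
clock: 3.95
eef_pos: [589.6, -103.4, 9.6]
tool_rot: [3.141, 0.0, 1.549]
force: [-0.0, 0.3, 0.7]
width: 46.8
gripper_force: 0.0
[('gold', 606.3, -253.0, np.float64(0.274), 86, 80), ('gold', 482.4, 273.2, np.float64(0.111), 88, 82), ('teal', 592.1, 283.3, np.float64(0.112), 85, 80)]
[ 590.4322719  -103.59680347   10.49883267] [3.13875639e+00 6.11364508e-04 1.54881955e+00] [-0.40973886 -0.44687971  0.53270004]
```

View pics/s2.png

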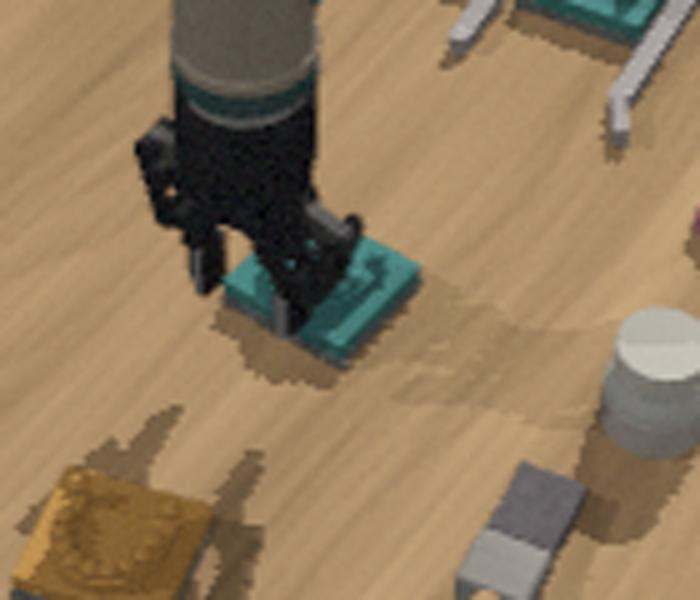

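The fingers straddle the front of the teal block, just behind its front face (pixel ~ (250,310) in the crop) and clear of it. I'll lower slightly, make contact and start pushing.

```bash

python3 -m handwheel '[{"delta_pos":[0,0,-0.5],"yaw":0},{"delta_pos":[0,0,0],"yaw":0},{"delta_pos":[0,0.4,0],"yaw":0},{"delta_pos":[0,0.4,0],"yaw":0},{"delta_pos":[0,0.3,0],"yaw":0},{"delta_pos":[0,0.3,0],"yaw":0},{"delta_pos":[0,0.3,0],"yaw":0},{"delta_pos":[0,0.3,0],"yaw":0}]'
python3 -m handwheel '[{"delta_pos":[0.08,0.6,0],"yaw":0.004},{"delta_pos":[0.08,0.6,0],"yaw":0.004},{"delta_pos":[0.08,0.6,0],"yaw":0.004},{"delta_pos":[0.08,0.6,0],"yaw":0.004},{"delta_pos":[0.08,0.6,0],"yaw":0.004},{"delta_pos":[0.08,0.6,0],"yaw":0.004},{"delta_pos":[0.08,0.6,0],"yaw":0.004},{"delta_pos":[0.08,0.6,0],"yaw":0.004},{"delta_pos":[0,0,0],"yaw":0}]'
python3 - <<'E'
from h import *
for n in ['top','scene']:
    p=get_image(n); w,m=pts(p,'teal',10,45); q=w[m]; q=q[q[:,1]<200]
    hull=cv2.convexHull(q[:,:2].astype(np.float32))[:,0]
    print(n,len(q),q.min(0),q.max(0)); print(cv2.approxPolyDP(hull,6,True)[:,0].round().tolist())
s=status.read_state(); print(s['eef_pos'],s['tool_rot'],s['force'])
E
```

```text
clock: 4.72
eef_pos: [589.0, -82.6, 3.8]
tool_rot: [3.142, -0.0, 1.549]
force: [0.4, 1.2, 0.3]
width: 46.9
gripper_force: 0.0
clock: 5.47
eef_pos: [595.5, -32.9, 3.7]
tool_rot: [-3.142, -0.001, 1.583]
force: [0.3, 0.4, -0.1]
width: 46.9
gripper_force: 0.0
top 105 [547.82788427 -71.87910307  14.992298  ] [597.97622805 -48.59614251  44.26848923]
[[598.0, -72.0], [561.0, -49.0], [548.0, -51.0], [549.0, -70.0]]
scene 491 [548.39708747 -75.15193465  11.11157796] [635.29348441   7.24662605  44.71510466]
[[629.0, 5.0], [562.0, 5.0], [549.0, -27.0], [549.0, -67.0], [633.0, -70.0]]
[595.39541265 -34.87414278   3.84212385] [3.14150794e+00 6.87571908e-05 1.58136131e+00] [-0.5010947 -0.0560055  0.4429224]
```

```bash

python3 - <<'E'
from h import *
p=get_image('scene'); a=p['color'][190:310,270:410]
p=get_image('top'); b=p['color'][180:300,240:380]
cv2.imwrite('pics/s3.png',cv2.resize(np.hstack([a,b]),(800,343),interpolation=cv2.INTER_CUBIC)[:,:,::-1])
E
```

```text
(no output)
```

View pics/s3.png

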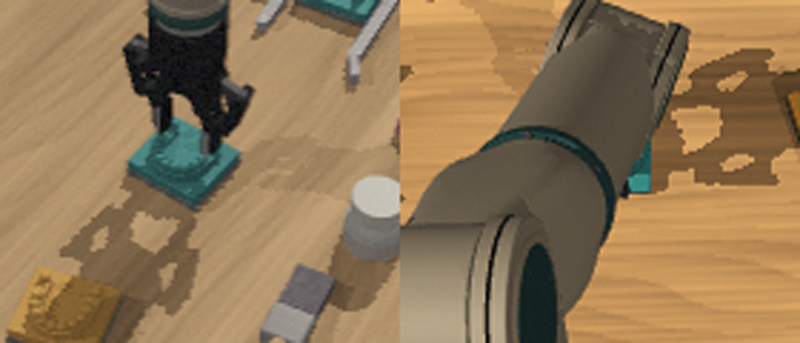

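```bash

python3 - <<'E'
from h import *
p=get_image('scene'); w=cloud(p); h=cv2.cvtColor(p['color'],cv2.COLOR_RGB2HSV)
dark=(h[...,1]<70)&(h[...,2]<150)
m=dark&(abs(w[...,0]-595)<90)&(abs(w[...,1]+20)<110)&(w[...,2]>5)&(w[...,2]<110)
for lo in range(5,110,10):
    q=w[m&(w[...,2]>=lo)&(w[...,2]<lo+10)]
    if len(q): print(lo,len(q),q.min(0).round(),q.max(0).round(), q.mean(0).round())
for v in range(225,266,3):
    print(v,[tuple(int(x) for x in w[v,u]) for u in range(318,356,5)])
s=status.read_state(); print(s['eef_pos'],s['tool_rot'],s['force'],s['clock'])
E
```

```text
5 64 [548. -78.   5.] [635.   3.  15.] [610. -55.  10.]
15 15 [545. -65.  15.] [636.  10.  24.] [592. -20.  20.]
25 2 [566.   1.  26.] [631.   4.  27.] [599.   3.  27.]
45 4 [566. -43.  52.] [624. -41.  54.] [594. -42.  53.]
55 19 [559. -48.  55.] [628. -21.  65.] [591. -40.  60.]
65 31 [559. -47.  65.] [632. -32.  75.] [597. -41.  69.]
75 24 [559. -46.  76.] [632. -27.  85.] [603. -41.  80.]
85 21 [552. -47.  85.] [633. -17.  94.] [592. -39.  91.]
95 69 [539. -48.  95.] [649. -23. 105.] [598. -38. 100.]
105 26 [537. -48. 105.] [643. -25. 110.] [583. -40. 107.]
225 [(496, 21, 0), (563, -47, 98), (566, -26, 82), (536, 43, 5), (613, -47, 127), (618, -31, 117), (570, 74, -1), (658, -43, 150)]
228 [(507, 6, 6), (558, -40, 77), (569, -31, 76), (541, 35, 2), (613, -47, 116), (623, -38, 114), (627, -18, 100), (659, -45, 141)]
231 [(512, -1, 3), (559, -41, 67), (570, -32, 65), (548, 25, 2), (561, 32, 3), (625, -41, 106), (646, -48, 125), (656, -39, 123)]
234 [(519, -11, 3), (530, 0, 0), (570, -33, 53), (565, 0, 20), (576, 10, 19), (629, -45, 100), (643, -42, 106), (602, 51, -1)]
237 [(526, -
[... 351 characters left out ...]
, 21), (633, 3, 21)]
246 [(557, -64, 23), (575, -64, 34), (592, -64, 44), (595, -44, 28), (613, -44, 40), (621, -31, 33), (628, -16, 23), (633, 3, 9)]
249 [(560, -68, 16), (571, -60, 15), (594, -67, 36), (607, -61, 39), (617, -51, 36), (621, -31, 20), (633, -24, 21), (636, -1, 2)]
252 [(561, -69, 4), (580, -72, 20), (596, -71, 28), (608, -63, 28), (618, -52, 25), (626, -39, 18), (634, -24, 8), (643, -11, 3)]
255 [(568, -80, 6), (579, -71, 5), (596, -71, 15), (612, -68, 23), (622, -58, 20), (632, -47, 17), (633, -22, -5), (648, -19, 1)]Traceback (most recent call last):
  File "<stdin>", line 9, in <module>
  File "<stdin>", line 9, in <genexpr>
ValueError: cannot convert float NaN to integer
```

The depth shows the fingertips about 40 mm up, above the block, although the state says z = 4 (the force stayed near 0, and the block hasn't moved). I'll back off over open bench and measure the true tip height.

```bash

python3 -m handwheel '[{"delta_pos":[0,0,3],"yaw":0},{"delta_pos":[-0.1,-2.5,0],"yaw":-0.016},{"delta_pos":[-0.1,-2.5,0],"yaw":-0.016},{"delta_pos":[-0.1,-2.5,0],"yaw":0},{"delta_pos":[-0.1,-1.5,0],"yaw":0},{"delta_pos":[0,0,-2],"yaw":0},{"delta_pos":[0,0,0],"yaw":0},{"delta_pos":[0,0,0],"yaw":0}]'
cat >> h.py <<'E'
def tips(show=True):
    p=get_image('scene'); w=cloud(p); h=cv2.cvtColor(p['color'],cv2.COLOR_RGB2HSV)
    s=status.read_state(); e=s['eef_pos']
    m=(h[...,1]<75)&(np.hypot(w[...,0]-e[0],w[...,1]-e[1])<60)&(w[...,2]>4)&(w[...,2]<130)
    q=w[m]; f=q[q[:,2]<q[:,2].min()+60]
    for lo in range(0,100,8):
        r=q[(q[:,2]>=lo)&(q[:,2]<lo+8)]
        if len(r): print(lo,len(r),r.min(0).round(),r.max(0).round())
    print('tcp',e.round(1),s['tool_rot'].round(3),'F',s['force'].round(1),'t',s['clock'])
    return p
E
python3 - <<'E'
from h import *
p=tips(); print(blocks(p)); cv2.imwrite('pics/s4.png',cv2.resize(p['color'][180:300,270:410],(700,600),interpolation=cv2.INTER_CUBIC)[:,:,::-1])
E
```

```text
clock: 6.38
eef_pos: [590.1, -124.9, 13.1]
tool_rot: [-3.139, -0.001, 1.548]
force: [0.7, 0.1, 1.0]
width: 47.0
gripper_force: 0.0
0 6 [596. -74.   4.] [623. -70.   6.]
8 9 [570. -74.   8.] [623. -69.  14.]
48 1 [ 616. -123.   52.] [ 616. -123.   52.]
56 6 [ 561. -135.   61.] [ 618. -125.   64.]
64 17 [ 550. -134.   65.] [ 625. -116.   72.]
72 26 [ 550. -136.   72.] [ 628. -116.   80.]
80 22 [ 553. -134.   80.] [ 626. -119.   88.]
88 24 [ 554. -136.   88.] [ 627. -114.   96.]
96 23 [ 545. -137.   97.] [ 637. -114.  104.]
tcp [ 591.  -124.5   13.7] [-3.141e+00 -1.000e-03  1.549e+00] F [0.  0.3 1.2] t 6.4333
[('gold', 480.8, 274.0, np.float64(0.096), 93, 95), ('gold', 606.3, -251.5, np.float64(0.285), 87, 85), ('teal', 592.7, 276.8, np.float64(0.198), 81, 83)]
```

View pics/s4.png

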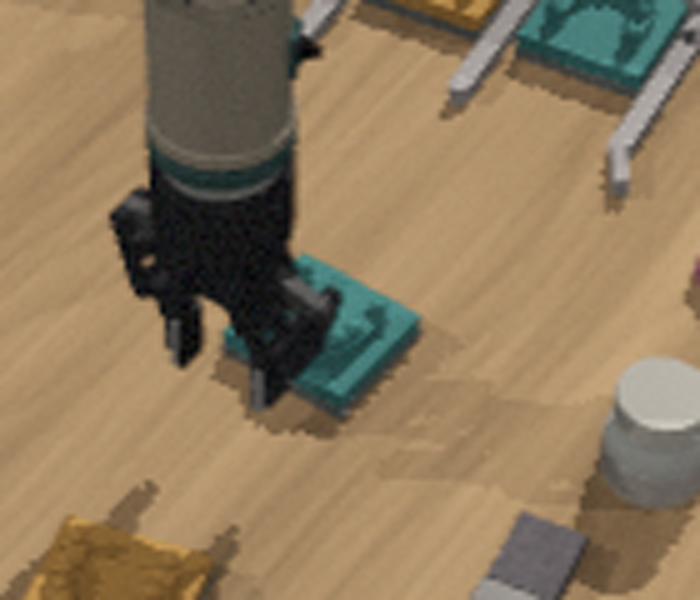

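The picture shows the fingertips at crop (180,360) and (260,405), with their shadows far off at (150,490). The tips are therefore about 40 mm above the reported TCP height, so I'll descend in steps, checking depth and force.

```bash

python3 -m handwheel '[{"delta_pos":[0,0,-1.5],"yaw":0},{"delta_pos":[0,0,-1.5],"yaw":0},{"delta_pos":[0,0,0],"yaw":0},{"delta_pos":[0,0,0],"yaw":0}]'
python3 -c "from h import *; tips()"
```

```text
clock: 6.77
eef_pos: [591.2, -124.2, -16.1]
tool_rot: [-3.141, -0.001, 1.55]
force: [0.6, -0.2, 0.7]
width: 47.1
gripper_force: 0.0
0 2 [615. -73.   6.] [618. -72.   8.]
8 4 [583. -73.   8.] [618. -70.  16.]
24 2 [ 618. -130.   31.] [ 620. -129.   32.]
32 12 [ 553. -133.   33.] [623. -70.  40.]
40 21 [ 552. -135.   40.] [ 627. -119.   48.]
48 20 [ 562. -134.   48.] [ 628. -118.   56.]
56 21 [ 554. -136.   56.] [ 630. -114.   64.]
64 18 [ 557. -134.   64.] [ 624. -110.   71.]
72 46 [ 539. -135.   73.] [ 645. -110.   80.]
80 58 [ 536. -137.   80.] [ 646. -109.   88.]
88 43 [ 536. -138.   88.] [ 648. -108.   96.]
96 61 [ 536. -143.   96.] [ 650. -110.  104.]
tcp [ 591.8 -124.7  -15.5] [ 3.141 -0.     1.55 ] F [-0.1  0.2  0.4] t 6.8167
```

```bash

python3 -m handwheel '[{"delta_pos":[0,0,-1.0],"yaw":0},{"delta_pos":[0,0,-0.7],"yaw":0},{"delta_pos":[0,0,0],"yaw":0},{"delta_pos":[0,0,0],"yaw":0}]'
python3 -c "
from h import *
tips()
p=get_image('top');w=cloud(p);print(dock(p))"
```

```text
clock: 7.15
eef_pos: [590.9, -125.0, -33.6]
tool_rot: [-3.141, -0.0, 1.549]
force: [0.9, -0.6, -0.0]
width: 46.9
gripper_force: 0.0
8 6 [ 562. -133.   13.] [624. -76.  16.]
16 14 [ 560. -134.   18.] [ 624. -114.   23.]
24 19 [ 554. -134.   24.] [ 627. -112.   32.]
32 24 [ 555. -135.   32.] [ 627. -120.   39.]
40 21 [ 561. -135.   40.] [ 629. -108.   48.]
48 15 [ 555. -135.   49.] [ 628. -114.   56.]
56 44 [ 542. -138.   56.] [ 641. -109.   64.]
64 63 [ 534. -140.   64.] [ 647. -109.   72.]
72 45 [ 532. -141.   72.] [ 648. -106.   80.]
80 46 [ 533. -141.   80.] [ 651. -113.   88.]
88 43 [ 532. -142.   88.] [ 648. -126.   96.]
96 49 [ 532. -143.   96.] [ 647. -121.  104.]
tcp [ 591.2 -125.2  -33.3] [-3.141 -0.     1.549] F [-0.5 -0.  -0.5] t 7.2
(array([4.88083e+02, 7.92314e+02, 2.09000e-01]), 1393, np.float64(0.0))
```

```bash

python3 -m handwheel '[{"delta_pos":[0,1,-0.3],"yaw":0},{"delta_pos":[0,1,0],"yaw":0},{"delta_pos":[0,0.8,0],"yaw":0},{"delta_pos":[0,0.3,0],"yaw":0},{"delta_pos":[0,0.3,0],"yaw":0},{"delta_pos":[0,0.3,0],"yaw":0},{"delta_pos":[0,0.3,0],"yaw":0},{"delta_pos":[0,0.3,0],"yaw":0}]'
python3 -m handwheel '[{"delta_pos":[0.08,0.6,0],"yaw":0.004},{"delta_pos":[0.08,0.6,0],"yaw":0.004},{"delta_pos":[0.08,0.6,0],"yaw":0.004},{"delta_pos":[0.08,0.6,0],"yaw":0.004},{"delta_pos":[0,0,0],"yaw":0}]'
python3 - <<'E'
from h import *
p=tips(); w,m=pts(p,'teal',10,45); q=w[m]; q=q[q[:,1]<200]
hull=cv2.convexHull(q[:,:2].astype(np.float32))[:,0]
print(len(q)); print(cv2.approxPolyDP(hull,6,True)[:,0].round().tolist())
E
```

```text
clock: 7.92
eef_pos: [591.6, -82.6, -36.0]
tool_rot: [3.141, 0.001, 1.548]
force: [-0.2, -1.7, 1.1]
width: 46.6
gripper_force: 0.6
clock: 8.33
eef_pos: [594.9, -55.7, -36.2]
tool_rot: [3.141, -0.001, 1.567]
force: [0.5, 1.0, 0.4]
width: 47.1
gripper_force: 0.0
0 15 [569. -44.   4.] [634. -13.   8.]
8 28 [563. -63.   8.] [637. -13.  16.]
16 22 [556. -67.  16.] [637. -24.  24.]
24 23 [558. -66.  24.] [632. -45.  32.]
32 21 [558. -68.  32.] [632. -23.  39.]
40 17 [560. -66.  40.] [631. -43.  47.]
48 23 [556. -69.  48.] [639. -46.  56.]
56 47 [539. -68.  56.] [646. -40.  64.]
64 52 [541. -69.  64.] [652. -39.  72.]
72 53 [536. -71.  72.] [653. -39.  80.]
80 42 [542. -73.  80.] [654. -49.  87.]
88 39 [537. -73.  88.] [654. -54.  96.]
96 63 [537. -74.  96.] [654. -53. 104.]
tcp [594.7 -56.4 -36.3] [-3.141e+00 -1.000e-03  1.567e+00] F [-0.6  0.8 -0.4] t 8.3833
111
[[631.0, 33.0], [599.0, 35.0], [558.0, -20.0], [571.0, -59.0], [633.0, -44.0]]
```

Contact works: the block has moved with the fingers and its heel is now at y ≈ 35. Continuing.

```bash

python3 -m handwheel '[{"delta_pos":[0.08,0.6,0],"yaw":0.005},{"delta_pos":[0.08,0.6,0],"yaw":0.005},{"delta_pos":[0.08,0.6,0],"yaw":0.005},{"delta_pos":[0.08,0.6,0],"yaw":0.005},{"delta_pos":[0.08,0.6,0],"yaw":0.005},{"delta_pos":[0.08,0.6,0],"yaw":0.005},{"delta_pos":[0.08,0.6,0],"yaw":0.005},{"delta_pos":[0.08,0.6,0],"yaw":0.005},{"delta_pos":[0.08,0.6,0],"yaw":0.005},{"delta_pos":[0.08,0.6,0],"yaw":0.005}]'
python3 -m handwheel '[{"delta_pos":[0.08,0.6,0],"yaw":0.005},{"delta_pos":[0.08,0.6,0],"yaw":0.005},{"delta_pos":[0.08,0.6,0],"yaw":0.005},{"delta_pos":[0.08,0.6,0],"yaw":0.005},{"delta_pos":[0.08,0.6,0],"yaw":0.005},{"delta_pos":[0.08,0.6,0],"yaw":0.005},{"delta_pos":[0.08,0.6,0],"yaw":0.005},{"delta_pos":[0.08,0.6,0],"yaw":0.005},{"delta_pos":[0.08,0.6,0],"yaw":0.005},{"delta_pos":[0,0,0],"yaw":0}]'
cat >> h.py <<'E'
def fitrect(col,x,y,yaw,ymax,cams=('scene','top'),lo=12,ymin=-400):
    # fit 86x80 rectangle to a partly hidden block: points must lie inside, edge points near the border
    for n in cams:
        p=get_image(n); w,m=pts(p,col,lo,45); m&=(w[...,1]<ymax)&(w[...,1]>ymin); q=w[m][:,:2]
        if len(q)<60: print(n,'few',len(q)); continue
        c,s=np.cos(yaw),np.sin(yaw); r=(q-[x,y])@np.array([[c,-s],[s,c]])
        hl=[]
        for lo_ in range(-36,37,6): # heel edge by column, right/left edges by row
            k=(abs(r[:,0]-lo_)<3.5); 
            if k.sum()>2: hl.append((lo_,r[k,1].max()))
        xs=[(v,r[abs(r[:,1]-v)<3.5,0]) for v in range(-36,37,6)]
        print(n,len(q),'heel',[(a,round(b)) for a,b in hl])
        print('   x-range',[(v,round(a.min()),round(a.max())) for v,a in xs if len(a)>2])
        if len(hl)>3: 
            a=np.array(hl); f=np.polyfit(a[:,0],a[:,1],1); print('   heel yaw offset',f[0].round(3),'heel y',f[1].round(1))
E
python3 - <<'E'
from h import *
s=status.read_state(); print(s['eef_pos'],s['tool_rot'],s['force'])
t=s['tool_rot'][2]-np.pi/2; x,y=s['eef_pos'][:2]+51*np.array([-np.sin(t),np.cos(t)]); print(x,y,t)
fitrect('teal',x,y,t,190)
E
```

```text
clock: 9.22
eef_pos: [602.6, 2.5, -36.2]
tool_rot: [-3.142, -0.0, 1.615]
force: [-0.2, -1.5, 0.7]
width: 46.8
gripper_force: 0.6
clock: 10.05
eef_pos: [609.9, 58.3, -36.3]
tool_rot: [3.141, -0.001, 1.662]
force: [-0.0, 1.2, -0.6]
width: 46.9
gripper_force: 0.0
[609.94027937  58.26298487 -36.25689592] [ 3.14129395e+00 -1.48464727e-03  1.66209318e+00] [-0.01095875  1.1911485  -0.5642656 ]
605.290605158638 109.05058699251794 0.09129685801839882
scene 109 heel [(-36, -10), (-30, -10), (-24, -20), (-18, -24), (-12, -26), (-6, -26), (0, -32), (6, -29), (24, -5), (36, 31)]
   x-range [(-36, -25, 40), (-30, -22, 9), (-24, -29, 42), (-18, -34, 42), (-12, -34, 26), (-6, 20, 28)]
   heel yaw offset 0.417 heel y -12.5
top few 4
```

```bash

python3 -m handwheel '[{"delta_pos":[0.03,0.6,0],"yaw":0.0025},{"delta_pos":[0.03,0.6,0],"yaw":0.0025},{"delta_pos":[0.03,0.6,0],"yaw":0.0025},{"delta_pos":[0.03,0.6,0],"yaw":0.0025},{"delta_pos":[0.03,0.6,0],"yaw":0.0025},{"delta_pos":[0.03,0.6,0],"yaw":0.0025},{"delta_pos":[0,0,0],"yaw":0}]'
python3 -m handwheel '[{"delta_pos":[0,-4,0],"yaw":0},{"delta_pos":[0,-4,2],"yaw":0},{"delta_pos":[0,-4,0],"yaw":0},{"delta_pos":[0,-4,0],"yaw":0},{"delta_pos":[0,-2,0],"yaw":0},{"delta_pos":[0,0,0],"yaw":0},{"delta_pos":[0,0,0],"yaw":0}]'
python3 - <<'E'
from h import *
for n in ['top','scene']:
    p=get_image(n)
    for b in blocks(p): print(n,b)
    if n=='top': save(p,'t5.png')
E
```

```text
clock: 10.73
eef_pos: [611.6, 94.4, -36.2]
tool_rot: [3.141, -0.001, 1.677]
force: [0.5, 0.6, 0.0]
width: 47.4
gripper_force: 0.0
clock: 11.32
eef_pos: [611.4, -87.0, -17.5]
tool_rot: [3.142, -0.0, 1.671]
force: [0.4, 1.6, 0.2]
width: 46.9
gripper_force: 0.0
top ('gold', 605.9, -252.9, np.float64(0.265), 86, 81)
top ('gold', 481.3, 272.5, np.float64(0.103), 86, 82)
top ('teal', 603.5, 146.0, np.float64(0.113), 85, 79)
top ('teal', 591.8, 282.8, np.float64(0.11), 86, 79)
scene ('gold', 490.3, 277.0, np.float64(0.05), 73, 96)
scene ('gold', 607.1, -252.1, np.float64(0.284), 86, 84)
scene ('teal', 593.5, 278.5, np.float64(0.154), 83, 84)
scene ('teal', 606.2, 142.7, np.float64(0.084), 84, 79)
```

```bash

python3 -m handwheel '[{"delta_pos":[0,3,-2],"yaw":0},{"delta_pos":[0,4,0],"yaw":0},{"delta_pos":[0,4,0],"yaw":0},{"delta_pos":[0,4,0],"yaw":0},{"delta_pos":[0,2,0],"yaw":0},{"delta_pos":[0,0.3,0],"yaw":0},{"delta_pos":[0,0.3,0],"yaw":0},{"delta_pos":[0,0.3,0],"yaw":0}]'
python3 -m handwheel '[{"delta_pos":[-0.03,0.6,0],"yaw":0},{"delta_pos":[-0.03,0.6,0],"yaw":0},{"delta_pos":[-0.03,0.6,0],"yaw":0},{"delta_pos":[-0.03,0.6,0],"yaw":0},{"delta_pos":[-0.03,0.6,0],"yaw":0},{"delta_pos":[-0.03,0.6,0],"yaw":0},{"delta_pos":[-0.03,0.6,0],"yaw":0},{"delta_pos":[-0.03,0.5,0],"yaw":0},{"delta_pos":[-0.02,0.4,0],"yaw":0},{"delta_pos":[0,0,0],"yaw":0}]'
python3 -m handwheel '[{"delta_pos":[0,-3,0],"yaw":0},{"delta_pos":[0,-4,2],"yaw":0},{"delta_pos":[0,-4,0],"yaw":0},{"delta_pos":[0,-4,0],"yaw":0},{"delta_pos":[0,-4,0],"yaw":0},{"delta_pos":[0,-1,0],"yaw":0},{"delta_pos":[0,0,0],"yaw":0}]'
python3 - <<'E'
from h import *
p=get_image('top'); w,m=pts(p,'teal'); q=w[m][:,:2]
for b in blocks(p): print(b)
# gap profile in lane frame
a=.11; c,s=np.cos(a),np.sin(a); q=q[(q[:,1]>100)&(q[:,1]<350)]; r=(q-[592,283])@np.array([[c,-s],[s,c]])
for x in range(-36,37,8):
    k=np.sort(r[abs(r[:,0]-x)<4,1]); d=np.diff(k); i=d.argmax(); print(x,k[0].round(1),k[i].round(1),k[i+1].round(1),k[-1].round(1))
cv2.imwrite('pics/t6.png',cv2.resize(p['color'][195:310,165:315],(780,598),interpolation=cv2.INTER_CUBIC)[:,:,::-1])
E
```

```text
clock: 12.08
eef_pos: [611.3, 93.4, -37.6]
tool_rot: [-3.141, 0.001, 1.675]
force: [-0.1, -1.3, 0.3]
width: 46.9
gripper_force: 0.0
clock: 12.92
eef_pos: [608.8, 146.3, -37.6]
tool_rot: [3.141, -0.001, 1.676]
force: [0.7, 0.3, -0.5]
width: 46.7
gripper_force: 0.0
clock: 13.5
eef_pos: [608.6, -59.2, -18.6]
tool_rot: [3.141, 0.003, 1.667]
force: [0.0, 0.2, -0.1]
width: 46.9
gripper_force: 0.0
('gold', 606.3, -252.7, np.float64(0.264), 86, 80)
('gold', 481.2, 272.4, np.float64(0.108), 86, 82)
('teal', 600.6, 197.6, np.float64(0.106), 85, 79)
('teal', 591.7, 282.4, np.float64(0.1), 85, 80)
-36 -124.4 -47.2 -40.2 39.7
-28 -125.1 -48.2 -37.3 38.6
-20 -123.1 -48.7 -38.9 37.8
-12 -123.7 -47.0 -39.6 36.9
-4 -124.8 -48.1 -38.0 38.4
4 -124.6 -46.5 -38.4 34.7
12 -124.3 -46.8 -39.4 38.9
20 -125.3 -47.5 -38.0 38.9
28 -124.2 -47.7 -38.6 37.8
36 -124.6 -47.5 -39.9 37.6
```

View pics/t6.png

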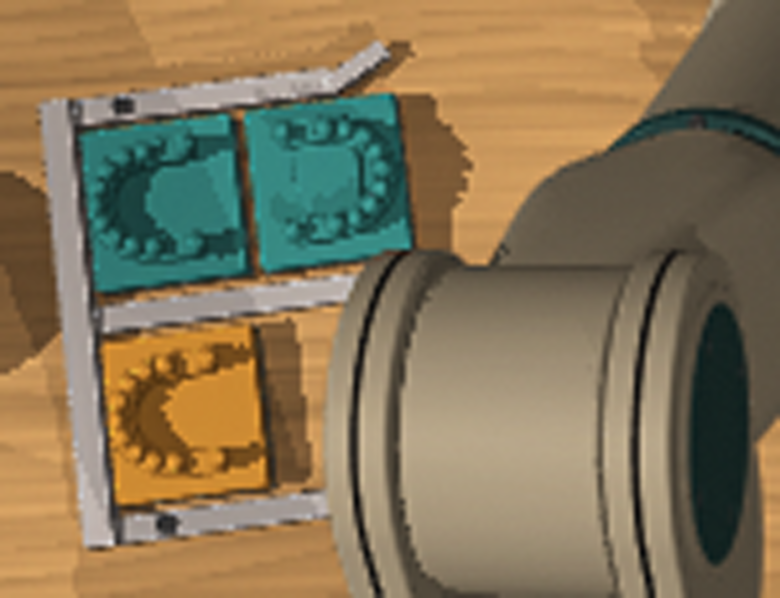

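The top crop shows the teal upper in the far lane, parallel to its twin, with a gap of about 5.5 mm at crop column ~247. The gold lane is still empty. I'll close the gap slowly.

```bash

python3 -m handwheel '[{"delta_pos":[0,3,-2],"yaw":0},{"delta_pos":[0,4,0],"yaw":0},{"delta_pos":[0,4,0],"yaw":0},{"delta_pos":[0,4,0],"yaw":0},{"delta_pos":[0,3,0],"yaw":0},{"delta_pos":[0,1.4,0],"yaw":0},{"delta_pos":[0,0.2,0],"yaw":0},{"delta_pos":[0,0.2,0],"yaw":0},{"delta_pos":[0,0.2,0],"yaw":0},{"delta_pos":[0,0,0],"yaw":0}]'
python3 -m handwheel '[{"delta_pos":[-0.01,0.1,0],"yaw":0},{"delta_pos":[-0.01,0.1,0],"yaw":0},{"delta_pos":[-0.01,0.1,0],"yaw":0},{"delta_pos":[-0.01,0.1,0],"yaw":0},{"delta_pos":[-0.01,0.1,0],"yaw":0},{"delta_pos":[0,0.05,0],"yaw":0},{"delta_pos":[0,0,0],"yaw":0},{"delta_pos":[0,0,0],"yaw":0}]'
python3 -m handwheel '[{"delta_pos":[0,-1,0],"yaw":0},{"delta_pos":[0,-4,2],"yaw":0},{"delta_pos":[0,-4,0],"yaw":0},{"delta_pos":[0,-4,0],"yaw":0},{"delta_pos":[0,-4,0],"yaw":0},{"delta_pos":[0,-3,0],"yaw":0},{"delta_pos":[0,0,0],"yaw":0}]'
python3 - <<'E'
from h import *
p=get_image('top'); w,m=pts(p,'teal'); q=w[m][:,:2]
for b in blocks(p): print(b)
a=.105; c,s=np.cos(a),np.sin(a); q=q[(q[:,1]>100)&(q[:,1]<350)]; r=(q-[592,283])@np.array([[c,-s],[s,c]])
for x in range(-36,37,12):
    k=np.sort(r[abs(r[:,0]-x)<5,1]); k=k[(k>-60)|(k<-100)]; i=np.searchsorted(k,-60); d=np.diff(k[i:]); j=d.argmax()+i; print(x,k[0].round(1),k[j].round(1),k[j+1].round(1),k[-1].round(1))
cv2.imwrite('pics/t7.png',cv2.resize(p['color'][200:260,165:265],(800,480),interpolation=cv2.INTER_CUBIC)[:,:,::-1])
E
```

```text
clock: 14.38
eef_pos: [609.1, 145.2, -38.8]
tool_rot: [-3.142, 0.001, 1.672]
force: [0.6, -0.3, 0.1]
width: 47.0
gripper_force: 0.0
clock: 15.05
eef_pos: [608.4, 152.9, -38.9]
tool_rot: [-3.142, -0.0, 1.675]
force: [-1.1, 0.4, -0.1]
width: 47.1
gripper_force: 0.0
clock: 15.63
eef_pos: [607.8, -57.1, -19.4]
tool_rot: [3.141, 0.008, 1.663]
force: [0.3, -1.6, 0.4]
width: 47.1
gripper_force: 0.0
('gold', 606.3, -253.2, np.float64(0.269), 85, 80)
('gold', 481.4, 272.3, np.float64(0.115), 86, 81)
('teal', 596.0, 245.7, np.float64(0.099), 85, 162)
-36 -118.0 -26.0 -23.2 39.9
-24 -117.1 -56.8 -53.7 41.0
-12 -117.8 -41.8 -38.8 39.9
0 -116.7 37.3 40.4 40.4
12 -118.0 -34.0 -31.5 37.1
24 -117.6 25.5 29.0 43.1
36 -116.1 15.0 17.6 40.8
```

View pics/t7.png

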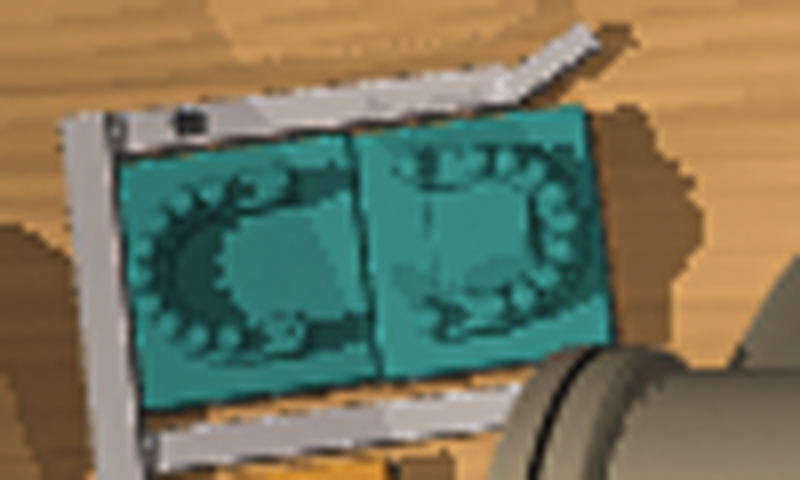

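Teal is seated: the heels meet at crop column ~365 with the seam closed, and the lower hasn't moved. Next I go over and behind the gold upper.

```bash

python3 -m handwheel '[{"delta_pos":[0.2,-2,3],"yaw":0.02},{"delta_pos":[0.2,-3,2],"yaw":0.02},{"delta_pos":[0.2,-3.5,0],"yaw":0.02},{"delta_pos":[0.2,-3.5,0],"yaw":0.02},{"delta_pos":[0.2,-3.5,0],"yaw":0.02},{"delta_pos":[0.2,-3.5,0],"yaw":0.02},{"delta_pos":[0.2,-3.5,0],"yaw":0.02},{"delta_pos":[0.2,-3.5,0],"yaw":0.02},{"delta_pos":[0.2,-0.7,0],"yaw":0.01},{"delta_pos":[0,0,0],"yaw":0}]'
python3 - <<'E'
from h import *
s=status.read_state(); print(s['qpos'].round(3),s['eef_pos'],s['tool_rot'],s['clock'])
p=get_image('scene'); print(blocks(p))
E
```

```text
clock: 16.52
eef_pos: [625.4, -315.9, 29.7]
tool_rot: [-3.141, 0.003, 1.84]
force: [-0.2, 1.4, 0.6]
width: 46.9
gripper_force: 0.0
[ 0.297  0.897  0.24   1.487 -0.261  0.788  0.904] [ 625.37149768 -315.93617777   29.66265373] [-3.14096267e+00  2.58579275e-03  1.84031875e+00] 16.5167
[('gold', 481.2, 275.9, np.float64(0.051), 94, 95), ('gold', 607.5, -253.8, np.float64(0.3), 87, 79), ('teal', 599.0, 242.6, np.float64(0.091), 84, 160)]
```

```bash

python3 -m handwheel '[{"delta_pos":[0.3,-1.2,0],"yaw":0},{"delta_pos":[0,0,-2.5],"yaw":0},{"delta_pos":[0,0,-2.5],"yaw":0},{"delta_pos":[0,0,-1.0],"yaw":0},{"delta_pos":[0,0,-0.6],"yaw":0},{"delta_pos":[0,0,0],"yaw":0},{"delta_pos":[0,0,0],"yaw":0}]'
python3 - <<'E'
from h import *
s=status.read_state(); print(s['qpos'].round(3),s['eef_pos'],s['tool_rot'],s['force'])
p=get_image('top'); print(blocks(p))
E
```

```text
clock: 17.15
eef_pos: [630.2, -322.5, -35.7]
tool_rot: [3.141, 0.0, 1.846]
force: [-0.0, -0.3, 1.4]
width: 47.0
gripper_force: 0.0
[ 0.32   0.991  0.213  1.477 -0.278  0.703  0.928] [ 630.15646807 -322.53029311  -35.70121013] [3.14099134e+00 4.03869265e-05 1.84596782e+00] [-0.01094332 -0.33988154  1.36183865]
[('gold', 612.3, -252.7, np.float64(0.278), 73, 82), ('gold', 481.5, 273.1, np.float64(0.109), 85, 83), ('teal', 595.9, 245.7, np.float64(0.099), 85, 161)]
```

```bash

python3 -m handwheel '[{"delta_pos":[-0.27,0.96,-0.2],"yaw":0},{"delta_pos":[-0.16,0.58,0],"yaw":0},{"delta_pos":[-0.08,0.3,0],"yaw":0},{"delta_pos":[-0.08,0.3,0],"yaw":0},{"delta_pos":[-0.1,0.3,0],"yaw":0},{"delta_pos":[-0.1,0.3,0],"yaw":0},{"delta_pos":[-0.2,0.5,0],"yaw":0}]'
python3 -m handwheel '[{"delta_pos":[-0.29,0.75,0],"yaw":0.001},{"delta_pos":[-0.29,0.75,0],"yaw":0.001},{"delta_pos":[-0.29,0.75,0],"yaw":0.001},{"delta_pos":[-0.29,0.75,0],"yaw":0.001},{"delta_pos":[-0.29,0.75,0],"yaw":0.001},{"delta_pos":[-0.29,0.75,0],"yaw":0.001},{"delta_pos":[-0.29,0.75,0],"yaw":0.001},{"delta_pos":[-0.29,0.75,0],"yaw":0.001},{"delta_pos":[-0.2,0.5,0],"yaw":0.001},{"delta_pos":[0,0,0],"yaw":0}]'
python3 - <<'E'
from h import *
s=status.read_state(); e=s['eef_pos']; t=s['tool_rot'][2]-np.pi/2; print(e,t,s['force'],s['qpos'].round(2))
print('pred',e[:2]+51*np.array([-np.sin(t),np.cos(t)]))
for n in ['scene','top']: p=get_image(n); print(n,blocks(p))
E
```

```text
clock: 17.78
eef_pos: [620.0, -292.3, -37.8]
tool_rot: [3.141, 0.002, 1.844]
force: [1.4, -2.2, 1.0]
width: 46.6
gripper_force: 0.9
clock: 18.62
eef_pos: [593.5, -223.4, -38.6]
tool_rot: [-3.141, -0.003, 1.855]
force: [-0.1, 0.4, -0.0]
width: 47.0
gripper_force: 0.0
[ 593.49374851 -223.41913672  -38.60119242] 0.2846981273480824 [-0.08999963  0.40937057 -0.04107981] [ 0.2   0.92  0.2   1.71 -0.31  0.55  0.87]
pred [ 579.16949362 -174.47206611]
scene [('gold', 480.5, 274.7, np.float64(0.088), 93, 90), ('teal', 598.7, 240.7, np.float64(0.078), 84, 157)]
top [('gold', 480.8, 272.7, np.float64(0.086), 86, 81), ('teal', 596.3, 245.3, np.float64(0.099), 85, 160)]
```

```bash

python3 -m handwheel '[{"delta_pos":[-0.15,0.4,0],"yaw":0.001},{"delta_pos":[-0.31,0.76,0],"yaw":0.001},{"delta_pos":[-0.31,0.76,0],"yaw":0.001},{"delta_pos":[-0.31,0.76,0],"yaw":0.001},{"delta_pos":[-0.31,0.76,0],"yaw":0.001},{"delta_pos":[-0.31,0.76,0],"yaw":0.001},{"delta_pos":[-0.31,0.76,0],"yaw":0.001},{"delta_pos":[-0.31,0.76,0],"yaw":0.001},{"delta_pos":[-0.31,0.76,0],"yaw":0.001},{"delta_pos":[-0.31,0.76,0],"yaw":0}]'
python3 -m handwheel '[{"delta_pos":[-0.24,0.76,0],"yaw":-0.005},{"delta_pos":[-0.24,0.76,0],"yaw":-0.005},{"delta_pos":[-0.24,0.76,0],"yaw":-0.005},{"delta_pos":[-0.24,0.76,0],"yaw":-0.005},{"delta_pos":[-0.24,0.76,0],"yaw":-0.005},{"delta_pos":[-0.24,0.76,0],"yaw":-0.005},{"delta_pos":[-0.24,0.76,0],"yaw":-0.005},{"delta_pos":[-0.24,0.76,0],"yaw":-0.005}]'
python3 -m handwheel '[{"delta_pos":[-0.24,0.76,0],"yaw":-0.005},{"delta_pos":[-0.24,0.76,0],"yaw":-0.005},{"delta_pos":[-0.24,0.76,0],"yaw":-0.005},{"delta_pos":[-0.24,0.76,0],"yaw":-0.005},{"delta_pos":[-0.24,0.76,0],"yaw":-0.005},{"delta_pos":[-0.24,0.76,0],"yaw":-0.005},{"delta_pos":[-0.2,0.7,0],"yaw":-0.005},{"delta_pos":[-0.1,0.4,0],"yaw":-0.005},{"delta_pos":[0,0,0],"yaw":0}]'
python3 - <<'E'
from h import *
s=status.read_state(); e=s['eef_pos']; t=s['tool_rot'][2]-np.pi/2; print(e,t,s['force'],s['qpos'].round(2))
x,y=e[:2]+51*np.array([-np.sin(t),np.cos(t)]); print('pred',x,y)
fitrect('gold',x,y,t,170)
E
```

```text
clock: 19.55
eef_pos: [564.6, -152.8, -38.3]
tool_rot: [-3.142, -0.0, 1.863]
force: [0.5, -0.6, -1.1]
width: 46.7
gripper_force: 0.4
clock: 20.22
eef_pos: [545.5, -92.1, -38.3]
tool_rot: [3.141, 0.0, 1.822]
force: [0.4, -1.4, -0.7]
width: 47.0
gripper_force: 0.4
clock: 20.97
eef_pos: [527.8, -34.5, -38.4]
tool_rot: [-3.141, -0.001, 1.784]
force: [0.3, 0.8, -1.0]
width: 47.0
gripper_force: 0.0
[527.83578159 -34.54715278 -38.35315931] 0.2133870343849935 [ 0.34647851  0.75185475 -0.95065967] [-0.11  0.84  0.19  2.01 -0.44  0.34  0.65]
pred 517.0354441595723 15.296128730506005
scene 342 heel [(-36, -12), (-30, -19), (-24, -21), (-18, -24), (-12, -25), (-6, -27), (0, -28), (6, -30), (12, 42), (18, 2), (24, 40), (36, 37)]
   x-range [(-36, -24, 40), (-30, -28, 37), (-24, -30, -5), (-18, -36, 25), (-12, -35, 28), (-6, 21, 26), (0, 18, 28), (36, 12, 39)]
   heel yaw offset 0.882 heel y -3.2
top 217 heel []
   x-range [(-18, -484, -476)]
```

```bash

python3 -m handwheel '[{"delta_pos":[-0.1,0.4,0],"yaw":-0.004},{"delta_pos":[-0.2,0.72,0],"yaw":-0.007},{"delta_pos":[-0.2,0.72,0],"yaw":-0.007},{"delta_pos":[-0.2,0.72,0],"yaw":-0.007},{"delta_pos":[-0.2,0.72,0],"yaw":-0.007},{"delta_pos":[-0.2,0.72,0],"yaw":-0.007},{"delta_pos":[-0.2,0.72,0],"yaw":-0.007},{"delta_pos":[-0.2,0.72,0],"yaw":-0.007},{"delta_pos":[-0.15,0.72,0],"yaw":-0.007}]'
python3 -m handwheel '[{"delta_pos":[-0.12,0.72,0],"yaw":-0.007},{"delta_pos":[-0.12,0.72,0],"yaw":-0.007},{"delta_pos":[-0.1,0.72,0],"yaw":-0.007},{"delta_pos":[-0.1,0.72,0],"yaw":-0.007},{"delta_pos":[-0.1,0.72,0],"yaw":-0.007},{"delta_pos":[-0.1,0.6,0],"yaw":-0.007},{"delta_pos":[-0.1,0.4,0],"yaw":-0.006},{"delta_pos":[0,0,0],"yaw":0},{"delta_pos":[0,0,0],"yaw":0}]'
python3 -c "
from h import *
s=status.read_state();print(s['eef_pos'],s['tool_rot'],s['qpos'].round(2))"
python3 -m handwheel '[{"delta_pos":[0.3,-3,0],"yaw":0},{"delta_pos":[0,-4,2],"yaw":0},{"delta_pos":[0,-4,0],"yaw":0},{"delta_pos":[0,-4,0],"yaw":0},{"delta_pos":[0,-4,0],"yaw":0},{"delta_pos":[0,-1,0],"yaw":0},{"delta_pos":[0,0,0],"yaw":0},{"delta_pos":[0,0,0],"yaw":0}]'
python3 - <<'E'
from h import *
for n in ['top','scene']:
    p=get_image(n)
    for b in blocks(p): print(n,b)
E
```

```text
clock: 21.82
eef_pos: [511.5, 26.1, -38.2]
tool_rot: [-3.142, 0.0, 1.722]
force: [0.0, -2.2, 2.1]
width: 46.9
gripper_force: 0.9
clock: 22.57
eef_pos: [504.0, 72.2, -38.4]
tool_rot: [-3.141, -0.001, 1.676]
force: [-0.3, 0.1, -0.7]
width: 46.6
gripper_force: 0.0
[504.03710888  72.1822094  -38.42391755] [-3.14092917e+00 -7.09289191e-04  1.67571162e+00] [-0.34  0.83  0.22  2.06 -0.56  0.31  0.45]
clock: 23.23
eef_pos: [507.0, -126.1, -19.8]
tool_rot: [-3.141, -0.001, 1.673]
force: [0.5, 0.7, -0.2]
width: 47.1
gripper_force: 0.0
top ('gold', 494.8, 124.5, np.float64(0.108), 86, 80)
top ('gold', 481.1, 271.9, np.float64(0.109), 85, 80)
top ('teal', 595.7, 245.2, np.float64(0.105), 85, 161)
scene ('gold', 479.7, 273.2, np.float64(0.138), 92, 89)
scene ('gold', 493.1, 125.8, np.float64(0.087), 92, 86)
scene ('teal', 597.9, 244.8, np.float64(0.114), 83, 164)
```

```bash

python3 -m handwheel '[{"delta_pos":[-0.3,3,-2],"yaw":0},{"delta_pos":[0,4,0],"yaw":0},{"delta_pos":[0,4,0],"yaw":0},{"delta_pos":[0,4,0],"yaw":0},{"delta_pos":[0,3,0],"yaw":0},{"delta_pos":[0,1,0],"yaw":0},{"delta_pos":[0,0.3,0],"yaw":0},{"delta_pos":[0,0.3,0],"yaw":0},{"delta_pos":[0,0.3,0],"yaw":0}]'
python3 -m handwheel '[{"delta_pos":[-0.02,0.4,0],"yaw":0},{"delta_pos":[-0.05,0.6,0],"yaw":0},{"delta_pos":[-0.05,0.6,0],"yaw":0},{"delta_pos":[-0.05,0.6,0],"yaw":0},{"delta_pos":[-0.05,0.6,0],"yaw":0},{"delta_pos":[-0.05,0.6,0],"yaw":0},{"delta_pos":[-0.05,0.6,0],"yaw":0},{"delta_pos":[-0.05,0.6,0],"yaw":0},{"delta_pos":[-0.05,0.6,0],"yaw":0}]'
python3 -m handwheel '[{"delta_pos":[-0.03,0.5,0],"yaw":0},{"delta_pos":[-0.02,0.4,0],"yaw":0},{"delta_pos":[0,0.2,0],"yaw":0},{"delta_pos":[0,0,0],"yaw":0},{"delta_pos":[0,0,0],"yaw":0}]'
python3 -m handwheel '[{"delta_pos":[0,-3,0],"yaw":0},{"delta_pos":[0,-4,2],"yaw":0},{"delta_pos":[0,-4,0],"yaw":0},{"delta_pos":[0,-4,0],"yaw":0},{"delta_pos":[0,-4,0],"yaw":0},{"delta_pos":[0,-1,0],"yaw":0},{"delta_pos":[0,0,0],"yaw":0},{"delta_pos":[0,0,0],"yaw":0}]'
python3 - <<'E'
from h import *
p=get_image('top')
for b in blocks(p): print(b)
E
```

```text
clock: 24.08
eef_pos: [504.4, 72.2, -39.6]
tool_rot: [3.142, 0.001, 1.674]
force: [1.1, -0.5, -0.2]
width: 47.0
gripper_force: 0.0
clock: 24.83
eef_pos: [500.1, 125.7, -39.6]
tool_rot: [-3.142, 0.0, 1.675]
force: [-0.9, -1.1, 1.8]
width: 46.7
gripper_force: 1.0
clock: 25.25
eef_pos: [499.5, 136.6, -39.8]
tool_rot: [-3.141, -0.001, 1.675]
force: [-0.5, -0.2, -0.0]
width: 46.9
gripper_force: 0.0
clock: 25.92
eef_pos: [499.5, -61.3, -21.1]
tool_rot: [-3.141, -0.001, 1.673]
force: [0.1, 0.9, -0.3]
width: 47.1
gripper_force: 0.0
('gold', 490.2, 188.5, np.float64(0.105), 85, 79)
('gold', 481.4, 272.7, np.float64(0.101), 86, 81)
('teal', 595.6, 245.6, np.float64(0.108), 85, 161)
```

```bash

python3 -m handwheel '[{"delta_pos":[0,3,-2],"yaw":0},{"delta_pos":[0,4,0],"yaw":0},{"delta_pos":[0,4,0],"yaw":0},{"delta_pos":[0,4,0],"yaw":0},{"delta_pos":[0,3,0],"yaw":0},{"delta_pos":[0,1.4,0],"yaw":0},{"delta_pos":[0,0.2,0],"yaw":0},{"delta_pos":[0,0.2,0],"yaw":0},{"delta_pos":[0,0.1,0],"yaw":0},{"delta_pos":[0,0,0],"yaw":0}]'
python3 -m handwheel '[{"delta_pos":[-0.01,0.1,0],"yaw":0},{"delta_pos":[-0.01,0.1,0],"yaw":0},{"delta_pos":[-0.01,0.1,0],"yaw":0},{"delta_pos":[-0.01,0.1,0],"yaw":0},{"delta_pos":[-0.01,0.1,0],"yaw":0},{"delta_pos":[0,0.05,0],"yaw":0},{"delta_pos":[0,0,0],"yaw":0},{"delta_pos":[0,0,0],"yaw":0}]'
python3 -m handwheel '[{"delta_pos":[0,-1,0],"yaw":0},{"delta_pos":[0,-4,2],"yaw":0},{"delta_pos":[0,-4,4],"yaw":0},{"delta_pos":[0,-4,4],"yaw":0},{"delta_pos":[0,-4,2],"yaw":0},{"delta_pos":[0,-4,0],"yaw":0},{"delta_pos":[0,0,0],"yaw":0},{"delta_pos":[0,0,0],"yaw":0}]'
python3 - <<'E'
from h import *
p=get_image('top'); print(blocks(p))
cv2.imwrite('pics/t8.png',cv2.resize(p['color'][200:305,170:270],(570,599),interpolation=cv2.INTER_CUBIC)[:,:,::-1])
E
```

```text
clock: 26.8
eef_pos: [499.6, 137.0, -41.0]
tool_rot: [-3.141, 0.0, 1.674]
force: [-1.2, -0.6, 0.4]
width: 47.0
gripper_force: 0.0
clock: 27.47
eef_pos: [499.2, 143.3, -41.0]
tool_rot: [3.142, -0.0, 1.675]
force: [-0.2, 0.5, -0.8]
width: 47.3
gripper_force: 0.1
clock: 28.13
eef_pos: [499.0, -44.2, 55.8]
tool_rot: [3.141, 0.001, 1.668]
force: [-1.1, 0.5, 0.5]
width: 46.7
gripper_force: 0.0
[('gold', 485.2, 234.8, np.float64(0.108), 86, 160), ('teal', 595.8, 245.2, np.float64(0.108), 85, 160)]
```

View pics/t8.png

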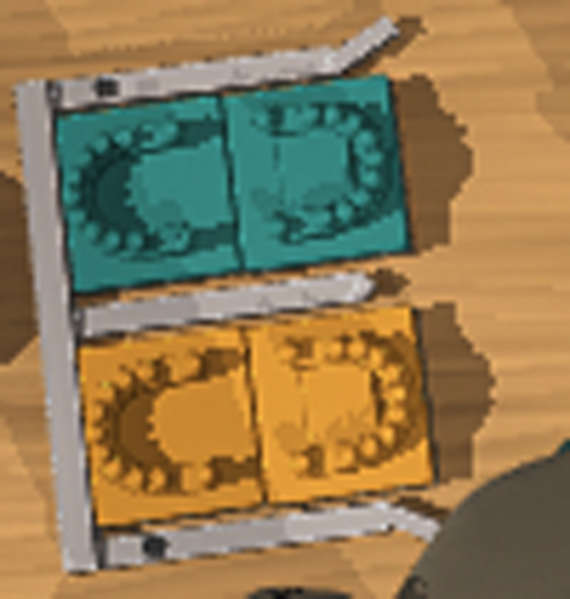

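Both pairs meet squarely, teal at seam (232,180) and gold at (258,410), each 160 mm long overall. The arm is clear of everything.

```bash
python3 -c "
from cell import ctrl
print(ctrl.finish_job())"
```

```text
the job is handed in; nothing more can be done
None
```

I paired both upper jaws with their same-colour lowers, teal in the far lane and gold in the near lane, and handed the job in at about 28 s; the last top picture shows the heels meeting squarely.

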